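# Fit a battery pack in a live-trap logger and trip-test its roller switch

### The arm

A 6-joint arm with a two-finger parallel gripper is mounted at the origin on the work surface. World frame = base frame: x ahead of the robot, y to its left, z up, the work surface at z = 0. Lengths are in mm, angles in rad, forces in N, time in s.
With the tool pointing down it reaches from about 275 to 750 mm from the base axis. Payload 10.2 kg.
Tool frame: the origin (TCP) lies at the very end of the fingers, on their centre line; the grasp point (between the pads) lies 19 mm behind it (ctrl.grip_depth is the distance from the TCP to the grasp point, in mm); z points along the fingers, x is the direction in which the jaws open and shut, and the axes are right-handed (so a half turn about z gives the same grasp; the last joint's range is limited). The gripper opens to 85 mm and grips with 20 to 120 N. Pads are 22 mm wide; open, the fingers measure 114 mm over their backs; the gripper's body (76 mm by 85 mm) begins 54 mm behind the grasp point. The pads swing forward as they close: fully open they stand 13 mm farther back than shut.
Start: joints at [1.116, 0.313, 1.498, -0, 1.331, -0.223], TCP at [120.621, 510.962, 231.294] pointing down, gripper open.
Joint ranges: [-2.94, 2.94], [-0.97, 2.17], [0.19, 2.56], [-1.23, 4.37], [0.02, 3.11], [-2.88, 2.88]. Speed limits (rad/s): [2.39, 2.39, 3.01, 3.14, 3.14, 3.14].

### API

Orientations are given as a unit quaternion [w, x, y, z].
In Python, from rig import ctrl gives the robot as it stands.
- The arm moves only by the tool play_rows, never from a script. Its argument "motion" is a list of rows, each a list of 2 entries, a list of its own where there are three numbers: the shift along the tool's x, y, z in mm, then the turn, a rotation vector about the tool's x, y, z in degrees. A call has 1 to 20 rows; each row shifts and turns the commanded pose from where the row before left it, along the tool's axes as they then stand; what a row does not reach is not made up. A row lasts 1/12 s, in which the tool goes at most 41.7 mm and 7.16 degrees, less where a joint would pass 70% of its speed; a pose out of reach is approached as far as the arm can. A call with a gripper value outside its range is refused whole. "fingers" is the finger opening in mm, from 0 to 85.4, set as the call begins (left out, the last holds). The fingers move at their own pace and stop on an object; "squeeze" is the grip in N (left out, the last holds). Time passes only in rows, so rows that do not move let the fingers close. It gives the time, the measured TCP pose, the force and the opening at its end, in the units of the state.
- ctrl.sense(): the state, without advancing time (a new reading comes with each control period).
- ctrl.capture(name): name is "side" or "top" or "wrist"; returns the picture (384x512x3 uint8, red, green, blue); there is no depth.
- ctrl.get_calibration(name): a dict with "K" (3x3 intrinsics, pixels), "k1" (the pictures are not rectified: a ray, as slopes to the right and down, at radius r is drawn at 1 + k1 r^2 times it, then the intrinsics apply), "R" (3x3) and "t" (3): a world point X has camera coordinates R X + t; the wrist camera has in their place "tool_from_camera" (4x4, takes a point from camera to tool coordinates, whose origin is the TCP and whose axes are the tool frame's). Camera axes: x right, y down, z forward; pixel columns grow to the right and rows downward; lengths in mm; the calibration is good to about 2 mm. A picture is of the moment at which its call begins: read the wrist's pose just before it. get_calibration takes no time and is no camera call.
- ctrl.finish_job(): hands the job in, once; it reports no verdict.
Trained networks look in the newest picture that a camera, given by its name, has taken for a name from the list of things; names that differ only in an ending like _2 or _b are one class to them, and where a whole thing is asked for, a point or a joint stands for the part that bears it (a point fixed in the world has none). Each returns a list of dicts, best first, with "p" (0 to 1); they miss things now and then, are a little off and sometimes report something else, mostly with a low value. They report only what shows in the picture. A call takes as long as a camera call.
- ctrl.spot_in(camera, name): "position" ([column, row] as shares, 0 to 1, of the picture: columns of its width, rows of its height, amid what is visible of it).
The state is a dict: "time_s": time; "joints": joint angles; "dq": joint speeds; "tau": joint torques, N m; "eef_pos": TCP position; "ee_rot": TCP orientation; "force": force on the tool from outside, world axes, zero at the start; "wrist_torque": the same for the moment, N m; "grip_width": opening from 0.0 (shut) to 1.0 (fully open).
Only numpy, scipy, OpenCV 4.12 (cv2) and the standard library are available. Lean on these libraries where they do the work, as an engineer would, in place of code of your own. Each camera call takes 0.05 s, during which the arm holds its last target. There are 200 camera calls.

### The job

Get the trap ready for tonight: press the logger's release button so that its battery tray pops out, lay the loose battery pack flat in the tray and push the tray home until it latches. Then test the trap's trip switch by pressing its roller lever down only until it clicks, well short of its end stop because overtravel bends the lever, and let it spring back up. Leave the tin, the jar, the bottle and the vial standing where they are.

Things in the scene. Friction and masses are not known exactly. Their poses are not given: they have to be found in the camera images.
- logger: Logger: fixed grey case 130 (x) x 116 (y) x 74 high mm on the table; origin at the centre of its underside; its -x side is the front, where the black battery tray slides out along the logger's -x. A round release button stands on its top near the front, on the +y side. The logger, the trip switch and the aluminium parts tray exchange places (left, middle, right) from start to start.
- release_top (a point): Centre of the top of the release button, a black round button 24 mm across that stands 11 mm proud of the logger's top. Pressed straight down it travels 9 mm (2.4 N at first, 6 N at the bottom) and frees the tray after about 5 mm; the tray then springs out by itself, about 75 mm. It also dips and comes up again when the tray latches.
- tray (a joint): Slide of the battery tray, m: 0 shut and latched, 0.075 fully out (towards the logger's -x). A light spring (about 2 N) pushes it out whenever it is not latched. To latch, it must be pushed to about -0.001 (end stop at -0.004; up to about 8 N); let go, it then stays at about 0.
- tray_pocket (a point): Centre of the floor of the tray's pocket, moving with the tray; axes parallel to the logger's. The pocket is 72 (x) x 50 (y) mm inside with lips 6 mm high at the sides and rear and the tray's front plate, 29 mm above the pocket's floor, at its -x end. The floor is 26 mm above the table. With the tray fully out the whole pocket lies in front of the case, its rear lip flush with the case's front.
- tray_face (a point): Centre of the outer (-x) side of the tray's front plate, moving with the tray; the plate is 74 (y) mm wide and 34 mm high, from 21 to 55 mm above the table, and 8 mm thick. Push here along the logger's +x to shut the tray.
- pack_mid (a point): Centre of the loose battery pack, half-way up: black plastic brick 60 (x) x 38 (y) x 24 (z) mm with a pale strip on top, about 110 g; it lies flat in the parts tray, at any yaw. It goes in the pocket with its long side along the slide, either way round.
- partstray: Fixed aluminium tray 220 x 220 mm, floor 3 mm above the table, rim 10 mm high; origin at the centre of its underside. The pack, the tin and the jar stand in it, about 100 mm apart, in any order.
- trigger: Trip switch unit: fixed steel foot plate 130 x 90 mm with a black switch body (44 x 24 mm, top at 66 mm) and two thin upright guard cheeks, 54 mm long (x) and 108 mm high, 62 mm apart inside, one on each side (+-y) of the roller. Origin on the underside, below the switch; the lever points along its -x.
- roller_top (a point): Point on the top of the white roller (18 mm diameter, 14 mm wide) at the free end of the lever, 93 mm above the table at rest, midway between the cheeks, whose top edges are 15 mm higher. Press it down from above; it moves with the lever.
- trip (a joint): Angle of the roller lever, rad: 0 at rest, grows as the roller, 55 mm from the pivot, is pressed down. The resistance is about 2 to 4 N, steps up slightly at about 0.09 rad and falls off again at about 0.14 rad: that is the click, complete at 0.165 rad (roller 9 mm down). Beyond 0.26 rad (14 mm down) is overtravel; the end stop is at 0.36 rad (20 mm). It springs back to 0 when let go.
- tin: Loose round black tin, 56 mm diameter, 24 mm high, in the parts tray, to be left alone; origin at the centre of its underside.
- jar: Loose glass jar, 42 mm diameter, 75 mm high, in the parts tray, to be left standing; origin at the centre of its underside.
- bottle: Loose clear bottle, 50 mm diameter, 130 mm high, standing on the table in front of the logger beside the tray's way out, on either side; to be left standing; origin at the centre of its underside.
- vial: Loose small vial with an orange cap, 24 mm diameter, 56 mm high, standing on the other side of the tray's way out from the bottle; to be left standing; origin at the centre of its underside.

How it is judged (in metres and radians):
On the way, in this order (a step that is already met when the one before it is completed fails the run):
1. the release is pressed and the tray has sprung out (value of joint tray above 0.065 m), for 0.1 s.
2. the pack lies flat in the tray's pocket, let go, the tray still out (x of pack_mid in the frame of tray_pocket between -0.009 and 0.009 m and y of pack_mid in the frame of tray_pocket between -0.009 and 0.009 m and z of pack_mid in the frame of tray_pocket between 0.006 and 0.018 m and angle between the x axis of pack_mid and the x axis of tray_pocket, either way round below 0.25 rad and angle between pack_mid's own z axis and vertical below 0.12 rad and value of joint tray above 0.05 m and contact force between the fingers and pack below 0.3 N), for 0.2 s.
3. the tray with the pack is pushed home and latched, no longer held (x of pack_mid in the frame of tray_pocket between -0.009 and 0.009 m and y of pack_mid in the frame of tray_pocket between -0.009 and 0.009 m and z of pack_mid in the frame of tray_pocket between 0.006 and 0.018 m and angle between the x axis of pack_mid and the x axis of tray_pocket, either way round below 0.25 rad and angle between pack_mid's own z axis and vertical below 0.12 rad and value of joint tray below 0.003 m and contact force between each of the arm, the fingers and logger below 0.3 N), for 0.3 s.
4. the roller lever is pressed to its click (value of joint trip above 0.165 rad and value of joint tray below 0.003 m), for 0.1 s.
At the end, for the whole second after the job is handed in: The tray is latched shut (within 3 mm of home) with the pack at rest, flat in its pocket (within 9 mm of its middle each way, long side along the slide to 0.25 rad), the roller lever is back up (below 0.04 rad), and tin, jar, bottle and vial stand upright within 20 mm of where they were (x of pack_mid in the frame of tray_pocket between -0.009 and 0.009 m and y of pack_mid in the frame of tray_pocket between -0.009 and 0.009 m and z of pack_mid in the frame of tray_pocket between 0.006 and 0.018 m and angle between the x axis of pack_mid and the x axis of tray_pocket, either way round below 0.25 rad and angle between pack_mid's own z axis and vertical below 0.12 rad and value of joint tray below 0.003 m and value of joint trip below 0.04 rad and velocity of joint tray between -0.01 and 0.01 m/s and linear speed of pack below 0.02 m/s and distance of each of tin, jar, bottle, vial from where it was at the start of the episode below 0.02 m and angle between each of tin, jar, bottle, vial's own z axis and vertical below 0.2 rad); the robot touches nothing.
It fails at once if roller lever pressed past 0.26 rad (overtravel) (value of joint trip above 0.26 rad).
It fails at once if tin, jar, bottle or vial moved by more than 20 mm or tipped over (distance of any of tin, jar, bottle, vial from where it was at the start of the episode above 0.02 m or angle between any of tin, jar, bottle, vial's own z axis and vertical above 0.2 rad).
It also fails if it takes over 70 s, if anything falls off the work surface, if the arm or the gripper's body presses on something with over 40 N, if the wrist force passes 120 N, or if a joint passes its speed limit or range.

## Working session

There is one attempt and no reset: what is moved stays moved. The work goes in short steps, Python scripts to look and compute and a tool call to move; the robot and the scene stay as the last step left them, time stands still between calls to the robot, and variables do not carry over. Pictures are saved under pics/ and viewed, about 8 in all and at most 12, crops included, and the job is handed in when it is done.

Besides the shell and the picture viewer there is one more tool, called after "Call:" by a JSON object that holds its "fn" and its "kwargs", one argument or row to a line. play_rows: Moves the arm, as the interface text tells. Its arguments: {"type":"object","properties":{"motion":{"type":"array"},"fingers":{"type":"number"},"squeeze":{"type":"number"}},"required":["motion"]}

```bash
mkdir -p pics; cat > h.py <<'E'
import numpy as np, cv2
from scipy.spatial.transform import Rotation as Rn
from rig import ctrl
def rot(q): return Rn.from_quat([q[1],q[2],q[3],q[0]]).as_matrix()
def ext(name,s=None):
    c=ctrl.get_calibration(name)
    if name!='wrist': return c,np.array(c['R']),np.array(c['t'])
    s=s or ctrl.sense(); T=np.array(c['tool_from_camera']); W=rot(s['ee_rot'])
    Rwc=W@T[:3,:3]; p=W@T[:3,3]+np.array(s['eef_pos'])
    return c,Rwc.T,-Rwc.T@p
def ray(name,uv,s=None):
    c,R,t=ext(name,s); K=np.array(c['K'])
    n=cv2.undistortPoints(np.array([[uv]],float),K,np.array([c['k1'],0,0,0.]))[0,0]
    # model: x_d = x(1+k1 r^2) same as OpenCV
    return -R.T@t, R.T@np.array([n[0],n[1],1])
def atz(name,uv,z,s=None):
    o,d=ray(name,uv,s); return o+d*(z-o[2])/d[2]
def proj(name,X,s=None):
    c,R,t=ext(name,s)
    return cv2.projectPoints(np.array(X,float).reshape(-1,3),cv2.Rodrigues(R)[0],t,np.array(c['K']),np.array([c['k1'],0,0,0.]))[0][:,0]
def tri(a,b):
    (o1,d1),(o2,d2)=a,b
    A=np.stack([d1,-d2],1); k=np.linalg.lstsq(A,o2-o1,rcond=None)[0]
    p,q=o1+k[0]*d1,o2+k[1]*d2
    return (p+q)/2,np.linalg.norm(p-q)
def save(n,im,sc=1):
    cv2.imwrite(n,cv2.resize(im[:,:,::-1],None,fx=sc,fy=sc,interpolation=cv2.INTER_CUBIC))
E
python3 - <<'E'
from h import *
s=ctrl.sense(); print(s['ee_rot'],s['time_s'])
for c in('top','side','wrist'):
    save(f'pics/{c}0.png',ctrl.capture(c),1.5)
    k=ctrl.get_calibration(c); print(c,k)
H=dict(release_top=85,tray_face=38,pack_mid=15,roller_top=93,partstray=3,trigger=0,tin=24,jar=60,bottle=100,vial=50,logger=74)
for n,z in H.items():
    r={}
    for c in('top','side'):
        l=ctrl.spot_in(c,n)
        for d in l[:2]:
            uv=np.array(d['position'])*[512,384]; print(n,c,round(d['p'],2),uv.round(0),atz(c,uv,z).round(0))
        if l: r[c]=np.array(l[0]['position'])*[512,384]
    if len(r)==2: print('   tri',*[np.round(x,0) for x in tri(ray('top',r['top']),ray('side',r['side']))])
E
```

```text
[ 2.93022966e-04  7.84126180e-01  6.20601063e-01 -6.07040788e-04] 0.0
top {'K': array([[410.0846647 ,   0.        , 252.56059285],
       [  0.        , 410.0846647 , 189.78125912],
       [  0.        ,   0.        ,   1.        ]]), 'k1': 0.045805278099022274, 'R': array([[ 0.01324179, -0.99988819, -0.00694756],
       [-0.9784222 , -0.01152411, -0.20629393],
       [ 0.2061908 ,  0.00952935, -0.9784654 ]]), 't': array([ -17.22011636,  519.97807875, 1131.75484348])}
side {'K': array([[451.39853618,   0.        , 262.28796231],
       [  0.        , 451.39853618, 192.3239709 ],
       [  0.        ,   0.        ,   1.        ]]), 'k1': 0.044646308525181484, 'R': array([[ 0.96344293, -0.26787442,  0.00458434],
       [-0.13345178, -0.49467239, -0.85877229],
       [ 0.23231087,  0.82676631, -0.51233693]]), 't': array([-483.88956254,  109.83566609, 1511.59785256])}
wrist {'K': array([[307.9349892 ,   0.        , 255.78123787],
       [  0.        , 307.9349892 , 188.80924756],
       [  0.        ,   0.        ,   1.        ]]), 'k1': -0.026366057531018998, 'tool_from_camera': array([
[... 849 characters left out ...]
]
trigger side 0.75 [279. 254.] [ 477. -287.    0.]
trigger side 0.42 [276. 192.] [573.  66.   0.]
   tri [ 469. -316.   24.] 4.0
tin top 0.74 [120. 225.] [416. 372.  24.]
jar top 0.71 [131. 183.] [535. 340.  60.]
jar side 0.76 [246. 152.] [522. 314.  60.]
jar side 0.31 [279. 190.] [560. -15.  60.]
   tri [534. 345.  45.] 10.0
bottle top 0.63 [206. 191.] [505. 118. 100.]
bottle top 0.29 [150. 216.] [433. 269. 100.]
bottle side 0.58 [255. 174.] [489.  46. 100.]
bottle side 0.26 [228. 167.] [407. 128. 100.]
   tri [512. 124.  56.] 5.0
vial top 0.42 [283. 196.] [504. -99.  50.]
logger top 0.79 [250. 158.] [609.  -3.  74.]
logger side 0.85 [296. 194.] [600. -81.  74.]
   tri [627.  -2.  23.] 6.0
```

View pics/top0.png

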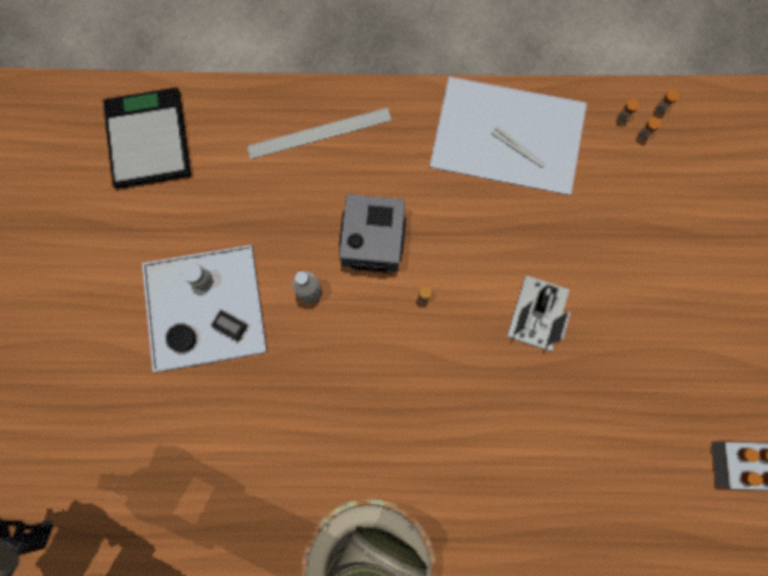

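View pics/side0.png

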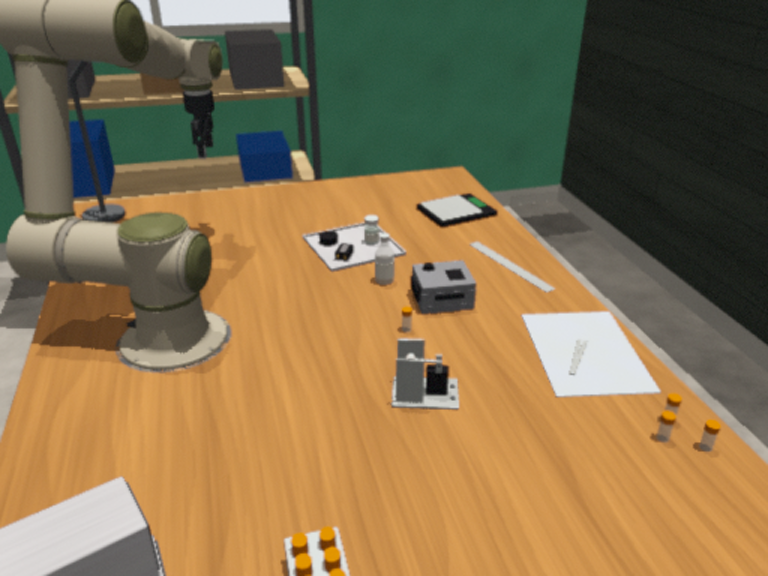

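The top view (1.5x pixels) shows the logger in the middle at about (372,232), with its button at (355,240). The bottle is at (307,290) and the vial at (424,296). The parts tray on the left holds the jar (200,280), the tin (181,338) and the pack (229,325). The trip switch is on the right at (540,313). I'll move to a wrist view that covers both the pack and the logger.

Call:
{"fn": "play_rows", "kwargs": {
  "motion": [
    [[-17.8, 27.6, 0], [0, 0, 0]],
    [[-17.8, 27.6, 0], [0, 0, 0]],
    [[-17.8, 27.6, 0], [0, 0, 0]],
    [[-17.8, 27.6, 0], [0, 0, 0]],
    [[-17.8, 27.6, 0], [0, 0, 0]],
    [[-17.8, 27.6, 0], [0, 0, 0]],
    [[-17.8, 27.6, 0], [0, 0, 0]],
    [[-17.8, 27.6, 0], [0, 0, 0]],
    [[-17.8, 27.6, 0], [0, 0, 0]],
    [[-17.8, 27.6, 0], [0, 0, 0]],
    [[-17.8, 27.6, 0], [0, 0, 0]],
    [[-17.8, 27.6, 0], [0, 0, 0]],
    [[-17.8, 27.6, 0], [0, 0, 0]],
    [[-17.8, 27.6, 0], [0, 0, 0]],
    [[0, 0, 0], [0, 0, -4]],
    [[0, 0, 0], [0, 0, -4]],
    [[0, 0, 0], [0, 0, 0]],
    [[0, 0, 0], [0, 0, 0]]
  ],
  "fingers": 0
}}

```text
time_s: 2.75
eef_pos: [439.4, 179.7, 231.3]
ee_rot: [-0.0, 0.74, 0.673, 0.0]
force: [0.4, 0.1, 1.1]
grip_width: -0.001
```

```bash
python3 - <<'E'
from h import *
s=ctrl.sense(); print(s['eef_pos'],s['ee_rot'],s['grip_width'],s['time_s'])
save('pics/w1.png',ctrl.capture('wrist'),1.5)
H=dict(release_top=85,tray_face=38,pack_mid=15,tin=24,jar=60,bottle=100,vial=50,logger=74,partstray=3)
for n,z in H.items():
    for d in ctrl.spot_in('wrist',n)[:2]:
        uv=np.array(d['position'])*[512,384]; print(n,round(d['p'],2),(uv*1.5).round(0),atz('wrist',uv,z,s).round(0))
E
```

```text
[439.39603273 179.68768048 231.30421072] [-7.35181940e-06  7.39600774e-01  6.73045834e-01  4.81757315e-06] -0.0009509156801436193 2.75
release_top 0.41 [228. 491.] [605.  45.  85.]
tray_face 0.93 [190. 416.] [566.   6.  38.]
pack_mid 0.7 [508. 236.] [442. 278.  15.]
tin 0.74 [630. 196.] [419. 368.  24.]
jar 0.56 [606. 358.] [533. 338.  60.]
bottle 0.75 [319. 351.] [489. 133. 100.]
bottle 0.57 [632. 192.] [406. 330. 100.]
logger 0.93 [168. 425.] [551.   6.  74.]
logger 0.32 [225. 490.] [612.  38.  74.]
partstray 0.69 [571. 264.] [474. 332.   3.]
```

View pics/w1.png

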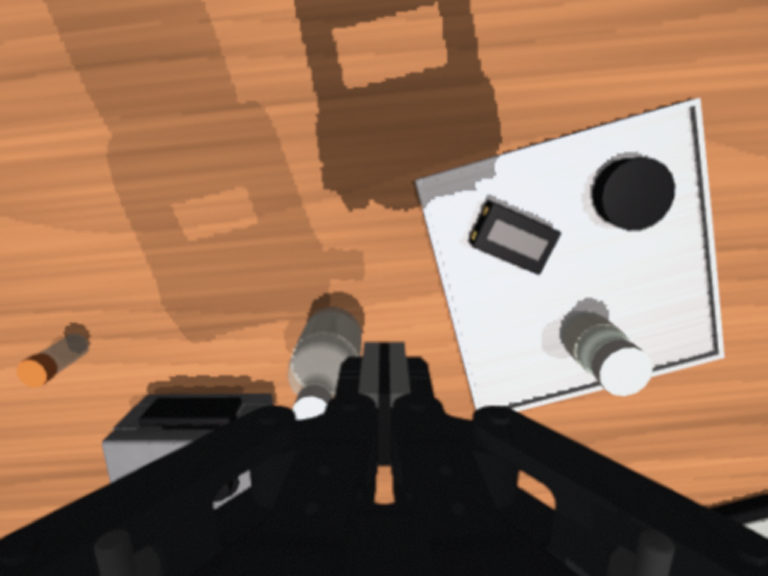

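The wrist view shows the pack at about (516,236) with a clear yaw, the tin at (634,192) and the jar at (608,350). The bottle is at (325,350), the vial at (35,370) and the logger front at (190,410). The fingers partly hide the button at (228,488).

```bash
python3 - <<'E'
from h import *
f=lambda c,u,z: atz(c,np.array(u)/1.5,z).round(1)
print('button top',f('top',(355.5,240),85),'wrist',f('wrist',(228,488),85), tri(ray('top',np.array((355.5,240))/1.5),ray('wrist',np.array((228,488))/1.5)))
for u in [(346,196),(405,199),(400,266),(340,262)]: print('log top',f('top',u,74))
for u in [(105,440),(275,407)]: print('log wrist z74',f('wrist',u,74))
for u in [(135,397),(272,396)]: print('log wrist z0',f('wrist',u,0))
for u in [(488,197),(561,237),(542,274),(470,240)]: print('pack',f('wrist',u,27))
for n,u,z in [('bottlecap',(311,408),130),('vialcap',(33,371),56),('jar',(626,371),75),('tin',(632,194),27)]: print(n,f('wrist',u,z))
for n,u,z in [('bottlecap',(302,278),130),('vialcap',(425,293),56),('jar',(197,270),78)]: print(n,f('top',u,z))
im=ctrl.capture('top')
save('pics/t_log.png',np.hstack([im[120:210,190:300],im[165:255,330:390]]),4.6)
E
```

```text
button top [600.1  34.6  85. ] wrist [601.8  46.3  85. ] (array([606.85377592,  38.32091136,  73.72494555]), np.float64(9.106735988919295))
log top [692.2  55.6  74. ]
log top [687.3 -59.6  74. ]
log top [552.8 -50.8  74. ]
log top [559.4  63.9  74. ]
log wrist z74 [559.9 -45.1  74. ]
log wrist z74 [542.5  89.5  74. ]
log wrist z0 [564.1 -61.6   0. ]
log wrist z0 [573.8  64.7   0. ]
pack [409.4 260.   27. ]
pack [444.5 314.8  27. ]
pack [472.6 300.3  27. ]
pack [440.6 245.3  27. ]
bottlecap [512.7 129.  130. ]
vialcap [506.2 -99.4  56. ]
jar [536.3 345.5  75. ]
tin [416.6 367.6  27. ]
bottlecap [514.9 127.5 130. ]
vialcap [504.5 -99.5  56. ]
jar [539.5 333.9  78. ]
```

View pics/t_log.png

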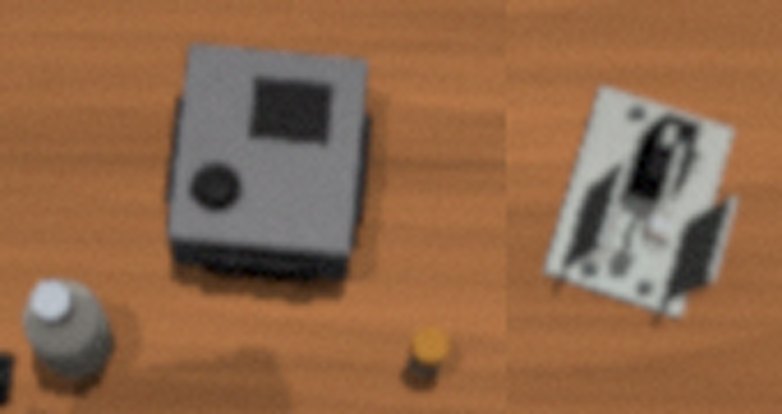

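The crop shows the logger top corners at (192,45), (367,62), (348,255) and (174,238), the button at (215,187), and the white roller between the cheeks at (658,230).

```bash
cat >> h.py <<'E'
def go(x,y,z,ax_deg=None):
    """tool-frame shift to TCP x,y,z (tool down); ax_deg: wanted world angle of tool x -> turn about tool z"""
    s=ctrl.sense(); W=rot(s['ee_rot']); a=np.degrees(np.arctan2(W[1,0],W[0,0]))
    d=np.array([x,y,z])-s['eef_pos']
    turn=0 if ax_deg is None else ((ax_deg-a+90)%180-90)
    W2=Rn.from_euler('z',turn,degrees=True).as_matrix()@W
    print('pos',np.round(s['eef_pos'],1),'ax',round(a,2),'shift now',(W.T@d).round(1),'turn about tool z',round(-turn,2),'shift after turn',(W2.T@d).round(1),'len',round(np.linalg.norm(d),1))
E
python3 - <<'E'
from h import *
A=lambda u:np.array([190+u[0]/4.6,120+u[1]/4.6]); B=lambda u:np.array([330+(u[0]-506)/4.6,165+u[1]/4.6])
P=[atz('top',A(u),74)[:2] for u in [(192,45),(367,62),(348,255),(174,238)]]
P=np.array(P);print(P.round(1)); c=P.mean(0); xa=(P[0]+P[1]-P[2]-P[3]); print('logger',c.round(1),'yaw',np.degrees(np.arctan2(xa[1],xa[0])),np.linalg.norm(P[0]-P[1]),np.linalg.norm(P[1]-P[2]))
b=atz('top',A((215,187)),85); print('button',b.round(1))
P=np.array([atz('top',B(u),4)[:2] for u in [(603,87),(735,130),(683,317),(547,273)]]); xa=(P[0]+P[1]-P[2]-P[3])
print('trig',P.mean(0).round(1),'yaw',np.degrees(np.arctan2(xa[1],xa[0])),np.linalg.norm(P[0]-P[1]),np.linalg.norm(P[1]-P[2]))
print('roller',atz('top',B((658,230)),90).round(1))
go(b[0],b[1],125)
E
```

```text
[[694.9  52.5]
 [684.8 -59. ]
 [558.4 -47.8]
 [568.   60.8]]
logger [626.5   1.6] yaw -4.396922670438343 111.97814557568593 126.88040326210543
button [598.2  35.3  85. ]
trig [ 477.2 -329.1] yaw -17.9462117509793 88.60526699422157 128.1939510396578
roller [ 445.3 -316.    90. ]
pos [439.4 179.7 231.3] ax 84.71 shift now [-129.1  171.4  106.3] turn about tool z 0 shift after turn [-129.1  171.4  106.3] len 239.5
```

Call:
{"fn": "play_rows", "kwargs": {
  "motion": [
    [[-16.1, 21.4, 0], [0, 0, 0]],
    [[-16.1, 21.4, 0], [0, 0, 0]],
    [[-16.1, 21.4, 0], [0, 0, 0]],
    [[-16.1, 21.4, 0], [0, 0, 0]],
    [[-16.1, 21.4, 0], [0, 0, 0]],
    [[-16.1, 21.4, 0], [0, 0, 0]],
    [[-16.1, 21.4, 0], [0, 0, 0]],
    [[-16.1, 21.4, 0], [0, 0, 0]],
    [[0, 0, 34], [0, 0, 0]],
    [[0, 0, 34], [0, 0, 0]],
    [[0, 0, 34], [0, 0, 0]],
    [[0, 0, 25], [0, 0, 0]],
    [[0, 0, 10], [0, 0, 0]],
    [[0, 0, 0], [0, 0, 0]],
    [[0, 0, 0], [0, 0, 0]]
  ]
}}

```text
time_s: 4.55
eef_pos: [598.7, 35.6, 95.4]
ee_rot: [0.0, 0.739, 0.674, 0.0]
force: [0.4, -0.0, 0.9]
grip_width: 0.0
```

```bash
python3 - <<'E'
from h import *
s=ctrl.sense(); go(598.2,35.3,85); print(s['force'])
im=ctrl.capture('wrist'); im2=ctrl.capture('side')
save('pics/btn.png',np.hstack([im[150:330,170:350],im2[150:240,230:330][:90,:90].repeat(2,0).repeat(2,1)]),2.2)
E
```

```text
pos [598.7  35.6  95.4] ax 84.72 shift now [-0.3 -0.4 10.4] turn about tool z 0 shift after turn [-0.3 -0.4 10.4] len 10.4
[ 0.42220044 -0.03263314  0.93377223]
```

View pics/btn.png

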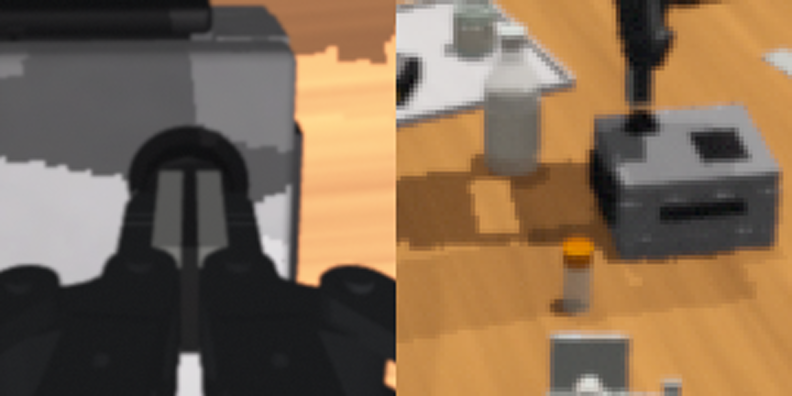

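The fingertips sit centred on the button, which spans columns 130 to 248 with the fingers at 189. I'll press.

Call:
{"fn": "play_rows", "kwargs": {
  "motion": [
    [[0, 0, 5], [0, 0, 0]],
    [[0, 0, 5], [0, 0, 0]],
    [[0, 0, 3], [0, 0, 0]],
    [[0, 0, 3], [0, 0, 0]],
    [[0, 0, 1.5], [0, 0, 0]],
    [[0, 0, 0], [0, 0, 0]]
  ]
}}

```text
time_s: 5.15
eef_pos: [598.5, 35.7, 77.0]
ee_rot: [0.0, 0.739, 0.674, 0.0]
force: [1.6, 0.3, 5.3]
grip_width: -0.003
```

Call:
{"fn": "play_rows", "kwargs": {
  "motion": [
    [[0, 0, -20], [0, 0, 0]],
    [[0, 0, -40], [0, 0, 0]],
    [[0, 0, -40], [0, 0, 0]],
    [[0, 0, -40], [0, 0, 0]],
    [[20, -25, 0], [0, 0, 0]],
    [[20, -25, 0], [0, 0, 0]],
    [[20, -25, 0], [0, 0, 0]],
    [[20, -25, 0], [0, 0, 0]],
    [[20, -25, 0], [0, 0, 0]],
    [[20, -25, 0], [0, 0, 0]],
    [[20, -25, 0], [0, 0, 0]],
    [[20, -25, 0], [0, 0, 0]],
    [[20, -10, 0], [0, 0, 0]],
    [[20, 0, 0], [0, 0, 0]],
    [[20, 0, 0], [0, 0, 0]],
    [[10, 0, 0], [0, 0, 0]],
    [[0, 0, 0], [0, 0, 0]],
    [[0, 0, 0], [0, 0, 0]]
  ],
  "fingers": 85
}}

```text
time_s: 6.65
eef_pos: [409.9, 283.6, 216.3]
ee_rot: [-0.0, 0.739, 0.674, -0.001]
force: [-0.3, 0.4, 0.4]
grip_width: 0.997
```

```bash
python3 - <<'E'
from h import *
s=ctrl.sense(); print(s['eef_pos'],s['time_s'])
save('pics/w2.png',ctrl.capture('wrist'),1.5)
ctrl.capture('top')
for c in('wrist','top'):
  for n,z in dict(pack_mid=15,tray_face=38,tray_pocket=26).items():
    for d in ctrl.spot_in(c,n)[:2]:
        uv=np.array(d['position'])*[512,384]; print(c,n,round(d['p'],2),(uv*1.5).round(0),atz(c,uv,z,s).round(0))
E
```

```text
[409.94058277 283.58588476 216.34343145] 6.65
wrist pack_mid 0.83 [382. 291.] [444. 279.  15.]
wrist tray_pocket 0.94 [ 73. 403.] [514.  16.  26.]
top pack_mid 0.51 [545. 313.] [ 475. -337.   15.]
top pack_mid 0.41 [231. 329.] [436. 278.  15.]
top tray_face 0.61 [369. 281.] [530.  10.  38.]
top tray_pocket 0.83 [366. 287.] [522.  16.  26.]
top tray_pocket 0.44 [308. 286.] [523. 129.  26.]
```

View pics/w2.png

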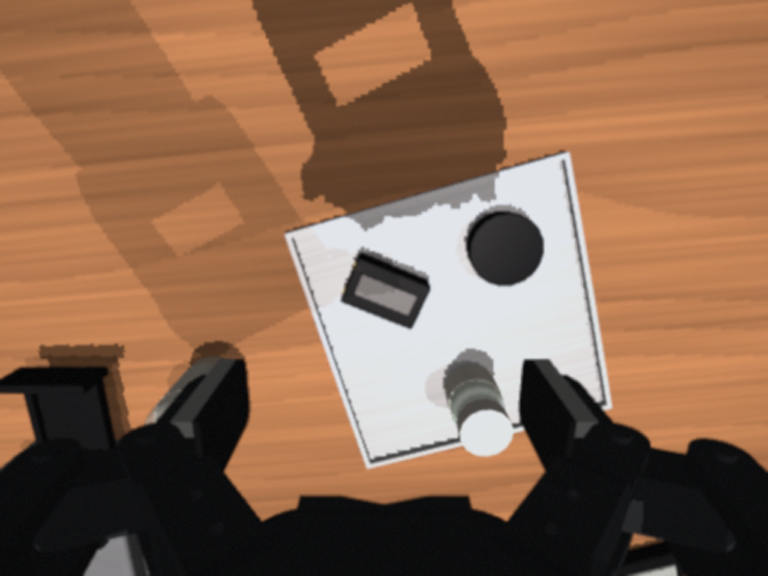

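The tray is out, with its pocket at about (70,410). The pack's top face has corners at (342,301), (411,328) and (430,292), and its strip is centred at (386,296).

```bash
python3 - <<'E'
from h import *
f=lambda u,z: atz('wrist',np.array(u)/1.5,z)
for u in [(342,301),(411,328),(430,291),(358,264),(386,296)]: print(f(u,27).round(1))
# segment dark pack top incl strip: refine by minAreaRect of the strip
im=ctrl.capture('wrist'); g=cv2.cvtColor(im,cv2.COLOR_RGB2GRAY)
sub=g[155:230,215:300]; m=((sub>75)&(sub<175)).astype(np.uint8)
n,l,st,ce=cv2.connectedComponentsWithStats(m); 
for i in range(1,n):
    if st[i,4]>80: print(st[i],ce[i]+[215,155])
i=l[int(197-155),int(257-215)]; print('lab',i)
c=cv2.findContours((l==i).astype(np.uint8),0,2)[0][0]; b=cv2.boxPoints(cv2.minAreaRect(c))+[215,155]
P=np.array([atz('wrist',q,27)[:2] for q in b]); print('strip',P.round(1),P.mean(0)); 
e=[P[1]-P[0],P[2]-P[1]]; e=max(e,key=np.linalg.norm); print([np.linalg.norm(P[1]-P[0]),np.linalg.norm(P[2]-P[1])]); a=np.degrees(np.arctan2(e[1],e[0])); print('long axis deg',a)
go(P.mean(0)[0],P.mean(0)[1],60,a+90)
E
```

```text
[446.6 248.1  27. ]
[473.2 298.6  27. ]
[444.8 315.1  27. ]
[419.  263.3  27. ]
[445.7 281.7  27. ]
[ 12   9  60  55 321] [257.7694704  186.99376947]
[ 21  28  42  27 583] [256.34991424 195.88850772]
lab 2
strip [[440.8 257. ]
 [425.5 264.8]
 [446.7 304.8]
 [462.5 297.4]] [443.87701968 281.01415942]
[np.float64(17.182717568312817), np.float64(45.24204706709278)]
long axis deg 62.16916821923565
pos [410.2 283.7 216.8] ax 84.69 shift now [  0.4  33.8 156.8] turn about tool z -67.48 shift after turn [-31.1  13.3 156.8] len 160.4
```

Call:
{"fn": "play_rows", "kwargs": {
  "motion": [
    [[0, 0, 11], [0, 0, -6.75]],
    [[0, 0, 11], [0, 0, -6.75]],
    [[0, 0, 11], [0, 0, -6.75]],
    [[0, 0, 11], [0, 0, -6.75]],
    [[0, 0, 11], [0, 0, -6.75]],
    [[0, 0, 11], [0, 0, -6.75]],
    [[0, 0, 11], [0, 0, -6.75]],
    [[0, 0, 11], [0, 0, -6.75]],
    [[0, 0, 11], [0, 0, -6.75]],
    [[0, 0, 11], [0, 0, -6.75]],
    [[-15.5, 6.6, 0], [0, 0, 0]],
    [[-15.5, 6.6, 0], [0, 0, 0]],
    [[0, 0, 20], [0, 0, 0]],
    [[0, 0, 20], [0, 0, 0]],
    [[0, 0, 0], [0, 0, 0]],
    [[0, 0, 0], [0, 0, 0]]
  ],
  "fingers": 68
}}

```text
time_s: 8.43
eef_pos: [443.4, 281.0, 66.6]
ee_rot: [-0.001, 0.24, 0.971, -0.0]
force: [1.1, -0.4, -0.2]
grip_width: 0.796
```

```bash
python3 - <<'E'
from h import *
go(444.5,281.2,9,152.2); s=ctrl.sense(); print(s['joints'])
save('pics/w3.png',ctrl.capture('wrist'),1.5)
print((proj('wrist',[444.5,281.2,27],s)*1.5).round(),(proj('wrist',np.array(s['eef_pos'])*[1,1,0]+[0,0,27],s)*1.5).round())
E
```

```text
pos [443.4 281.   66.6] ax 152.22 shift now [-1.   0.7 57.6] turn about tool z 0.02 shift after turn [-1.   0.7 57.6] len 57.6
[ 3.41574177e-01  5.04775818e-01  1.68897381e+00 -1.76725856e-05
  9.49545248e-01 -2.31508180e+00]
[[381. 326.]] [[383. 324.]]
```

View pics/w3.png

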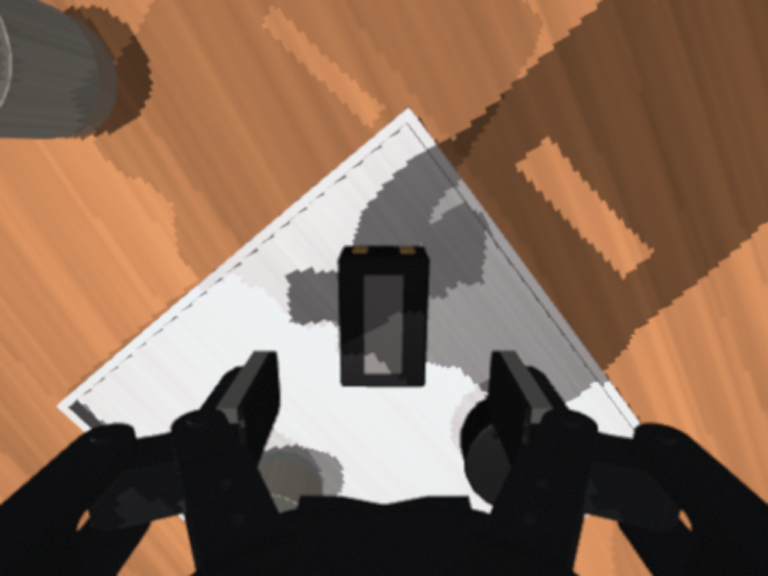

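The pack is aligned: its top face is centred at (384,324), which matches the TCP projection. I'll descend, grip and lift.

Call:
{"fn": "play_rows", "kwargs": {
  "motion": [
    [[0, 0, 20], [0, 0, 0]],
    [[0, 0, 20], [0, 0, 0]],
    [[0, 0, 12], [0, 0, 0]],
    [[0, 0, 5.5], [0, 0, 0]],
    [[0, 0, 0], [0, 0, 0]]
  ]
}}

```text
time_s: 8.9
eef_pos: [443.8, 281.3, 9.5]
ee_rot: [-0.0, 0.24, 0.971, -0.0]
force: [-0.6, 0.3, -0.7]
grip_width: 0.792
```

Call:
{"fn": "play_rows", "kwargs": {
  "motion": [
    [[0, 0, 0], [0, 0, 0]],
    [[0, 0, 0], [0, 0, 0]],
    [[0, 0, 0], [0, 0, 0]],
    [[0, 0, 0], [0, 0, 0]],
    [[0, 0, 0], [0, 0, 0]],
    [[0, 0, 0], [0, 0, 0]]
  ],
  "fingers": 30,
  "squeeze": 40
}}

```text
time_s: 9.4
eef_pos: [444.5, 281.6, 10.7]
ee_rot: [0.001, 0.24, 0.971, 0.001]
force: [-0.9, 0.4, 6.3]
grip_width: 0.439
```

Call:
{"fn": "play_rows", "kwargs": {
  "motion": [
    [[0, 0, -8], [0, 0, 0]],
    [[0, 0, -20], [0, 0, 0]],
    [[0, 0, -35], [0, 0, 0]],
    [[0, 0, -35], [0, 0, 0]],
    [[0, 0, -35], [0, 0, 0]],
    [[0, 0, -35], [0, 0, 0]],
    [[0, 0, -12], [0, 0, 6.68]],
    [[0, 0, 0], [0, 0, 6.68]],
    [[0, 0, 0], [0, 0, 6.68]],
    [[0, 0, 0], [0, 0, 6.68]],
    [[0, 0, 0], [0, 0, 6.68]],
    [[0, 0, 0], [0, 0, 6.68]],
    [[0, 0, 0], [0, 0, 6.68]],
    [[0, 0, 0], [0, 0, 6.68]],
    [[0, 0, 0], [0, 0, 6.68]],
    [[0, 0, 0], [0, 0, 6.68]],
    [[0, 0, 0], [0, 0, 0]]
  ]
}}

```text
time_s: 10.82
eef_pos: [443.5, 281.2, 189.9]
ee_rot: [0.0, 0.736, 0.677, 0.0]
force: [-0.9, 0.3, -0.5]
grip_width: 0.437
```

```bash
python3 - <<'E'
from h import *
print(ctrl.sense()['grip_width']*85.4); go(519,10,190,85.5)
E
```

```text
37.315137240599846
pos [443.5 281.2 189.9] ax 85.18 shift now [-2.639e+02  9.800e+01 -1.000e-01] turn about tool z -0.32 shift after turn [-2.644e+02  9.650e+01 -1.000e-01] len 281.5
```

Call:
{"fn": "play_rows", "kwargs": {
  "motion": [
    [[-25, 2.2, 0], [0, 0, 0]],
    [[-35, 2.2, 0], [0, 0, 0]],
    [[-35, 2.2, 0], [0, 0, 0]],
    [[-35, 2.2, 0], [0, 0, 0]],
    [[-25, 2.2, 0], [0, 0, 0]],
    [[-15, 0, 0], [0, 0, 0]],
    [[0, 0, 0], [0, 0, 0]],
    [[0, 0, 0], [0, 0, 0]]
  ]
}}

```text
time_s: 11.48
eef_pos: [441.1, 110.7, 189.8]
ee_rot: [0.0, 0.734, 0.679, 0.0]
force: [-0.2, -0.4, -0.5]
grip_width: 0.433
```

```bash
python3 - <<'E'
from h import *
s=ctrl.sense(); print(s['eef_pos'])
im=ctrl.capture('wrist'); t=ctrl.capture('top')[150:240,195:297]
a=im[130:350,40:300]; a=cv2.resize(a,None,fx=2,fy=2,interpolation=cv2.INTER_CUBIC)
b=cv2.resize(t,None,fx=2.7,fy=2.7,interpolation=cv2.INTER_CUBIC); b=np.pad(b,((0,a.shape[0]-b.shape[0]),(0,0),(0,0)))
save('pics/w4.png',np.hstack([a,b]))
E
```

```text
[441.10170716 110.6797284  189.75331783]
```

View pics/w4.png

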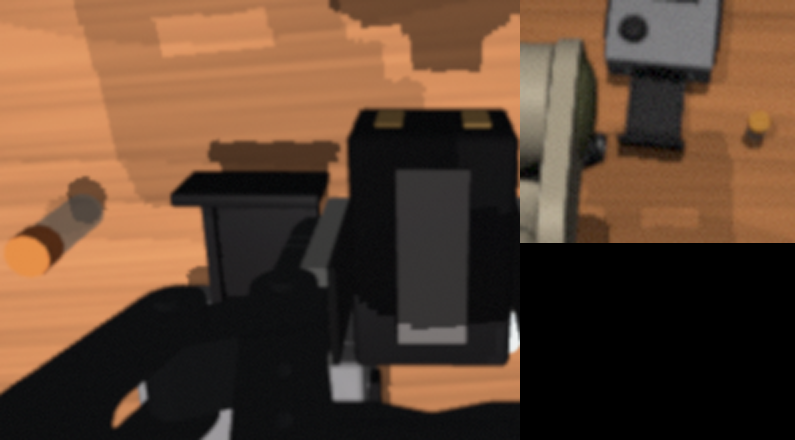

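```bash
python3 - <<'E'
from h import *
L=np.array([626.5,1.6]); a=np.radians(-4.5)
R=np.array([[np.cos(a),-np.sin(a)],[np.sin(a),np.cos(a)]])
w=lambda x,y,z: np.append(L+R@[x,y],z)
px=-65-3-36
pts=dict(plateL55=w(px-44,-37,55),plateR55=w(px-44,37,55),plateL21=w(px-44,-37,21),plateR21=w(px-44,37,21),plateLback55=w(px-36,-37,55),pktL=w(px-36,-25,26),wallLtop=w(px-36,-25,32),wallLtop_out=w(px-36,-28,32),caseL=w(-65,-58,74),caseR=w(-65,58,74),btn=w(-28,34,85))
for k,X in pts.items():
    u=proj('wrist',X)[0]; v=proj('top',X)[0]
    print(k,X.round(0),((u-[40,130])*2).round(0),((v-[195,150])*2.7+[520,0]).round(0))
print(w(px,0,33))
E
```

```text
plateL55 [476. -24.  55.] [161. 188.] [687. 148.]
plateR55 [482.  50.  55.] [312. 189.] [618. 142.]
plateL21 [476. -24.  21.] [188. 164.] [687. 153.]
plateR21 [482.  50.  21.] [324. 164.] [620. 147.]
plateLback55 [484. -24.  55.] [163. 203.] [688. 141.]
pktL [485. -12.  26.] [208. 181.] [677. 144.]
wallLtop [485. -12.  32.] [204. 185.] [677. 143.]
wallLtop_out [485. -15.  32.] [199. 185.] [679. 144.]
caseL [557. -51.  74.] [125. 357.] [714.  70.]
caseR [566.  65.  74.] [357. 359.] [605.  60.]
btn [601.  38.  85.] [309. 436.] [631.  26.]
[522.82059729   9.75974596  33.        ]
```

The plate and pocket match the predicted model to within 2–3 mm. The pack is centred in the jaws. I'll go to about (524, 11).

Call:
{"fn": "play_rows", "kwargs": {
  "motion": [
    [[-18.6, 18.1, 0], [0, 0, 0]],
    [[-18.6, 18.1, 0], [0, 0, 0]],
    [[-18.6, 18.1, 0], [0, 0, 0]],
    [[-18.6, 18.1, 0], [0, 0, 0]],
    [[-18.6, 18.1, 0], [0, 0, 0]],
    [[0, 0, 25], [0, 0, 0]],
    [[0, 0, 30], [0, 0, 0]],
    [[0, 0, 30], [0, 0, 0]],
    [[0, 0, 25], [0, 0, 0]],
    [[0, 0, 15], [0, 0, 0]],
    [[0, 0, 0], [0, 0, 0]],
    [[0, 0, 0], [0, 0, 0]]
  ]
}}

```text
time_s: 12.58
eef_pos: [523.9, 11.8, 64.3]
ee_rot: [-0.0, 0.734, 0.679, -0.0]
force: [-0.7, 0.5, -0.6]
grip_width: 0.433
```

```bash
python3 - <<'E'
from h import *
go(524,11,36,85.5)
a=ctrl.capture('wrist')[90:340,110:400]; b=ctrl.capture('side')[160:250,235:330]
a=cv2.resize(a,None,fx=1.6,fy=1.6,interpolation=cv2.INTER_CUBIC)
b=cv2.resize(b,None,fx=3.4,fy=3.4,interpolation=cv2.INTER_CUBIC); b=np.pad(b,((0,a.shape[0]-b.shape[0]),(0,0),(0,0)))
save('pics/w5.png',np.hstack([a,b]))
E
```

```text
pos [523.9  11.8  64.3] ax 85.53 shift now [-0.8  0.2 28.3] turn about tool z 0.03 shift after turn [-0.8  0.2 28.3] len 28.3
```

View pics/w5.png

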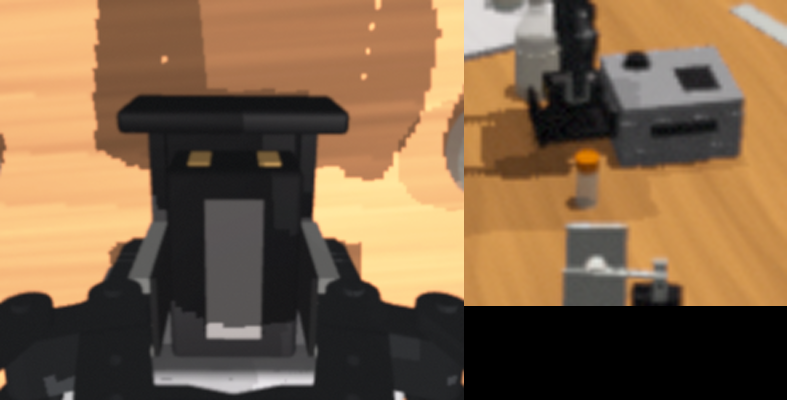

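Left to right the pack (168–300) is centred on the plate (118–348). I'll check the fit along x from the plate edges.

```bash
python3 - <<'E'
from h import *
s=ctrl.sense()
q=lambda u,v:(110+u/1.6,90+v/1.6)
for n,u,v,z in [('plate back top',233,132,55),('plate front top',233,117,55),('plate front bottom',233,97,21),('pack top front edge z=tcp+16.3',233,168,80.6),('pack bottom front z=56.6',233,151,56.6),('tray rear? white lip/case',233,375,74)]:
    X=atz('wrist',q(u,v),z,s); d=(X-np.array(s['eef_pos']))[:2]; print(n,X.round(1),'along slide',round(d@[np.cos(-.0785),np.sin(-.0785)],1))
E
```

```text
plate back top [489.8  13.9  55. ] along slide -35.0
plate front top [484.9  14.3  55. ] along slide -39.9
plate front bottom [484.   14.3  21. ] along slide -40.8
pack top front edge z=tcp+16.3 [493.8  13.7  80.6] along slide -31.0
pack bottom front z=56.6 [495.6  13.5  56.6] along slide -29.2
tray rear? white lip/case [566.8   8.   74. ] along slide 42.2
```

Call:
{"fn": "play_rows", "kwargs": {
  "motion": [
    [[-0.4, 2, 14], [0, 0, 0]],
    [[0, 0, 10], [0, 0, 0]],
    [[0, 0, 4], [0, 0, 0]],
    [[0, 0, 1], [0, 0, 0]],
    [[0, 0, 0], [0, 0, 0]],
    [[0, 0, 0], [0, 0, 0]]
  ]
}}

```text
time_s: 13.18
eef_pos: [526.1, 10.4, 35.9]
ee_rot: [0.0, 0.735, 0.678, 0.0]
force: [-0.5, -1.0, -1.3]
grip_width: 0.432
```

Call:
{"fn": "play_rows", "kwargs": {
  "motion": [
    [[0, 0, 1], [0, 0, 0]],
    [[0, 0, 0.5], [0, 0, 0]],
    [[0, 0, 0], [0, 0, 0]],
    [[0, 0, 0], [0, 0, 0]]
  ]
}}

```text
time_s: 13.52
eef_pos: [525.9, 10.4, 33.9]
ee_rot: [0.0, 0.735, 0.678, 0.0]
force: [-0.4, 0.1, -0.0]
grip_width: 0.433
```

Call:
{"fn": "play_rows", "kwargs": {
  "motion": [
    [[0, 0, 0], [0, 0, 0]],
    [[0, 0, 0], [0, 0, 0]],
    [[0, 0, 0], [0, 0, 0]],
    [[0, 0, 0], [0, 0, 0]],
    [[0, 0, -5], [0, 0, 0]],
    [[0, 0, -20], [0, 0, 0]],
    [[0, 0, -35], [0, 0, 0]],
    [[0, 0, -35], [0, 0, 0]],
    [[0, 0, -35], [0, 0, 0]],
    [[0, -10, -20], [0, 0, 0]],
    [[0, -35, 0], [0, 0, 0]],
    [[0, -35, 0], [0, 0, 0]],
    [[0, -30, 0], [0, 0, 0]],
    [[0, 0, 0], [0, 0, 0]]
  ],
  "fingers": 58
}}

```text
time_s: 14.68
eef_pos: [411.9, 20.1, 183.9]
ee_rot: [-0.001, 0.735, 0.678, -0.001]
force: [0.3, 0.2, 0.3]
grip_width: 0.678
```

```bash
python3 - <<'E'
from h import *
s=ctrl.sense(); go(436,17,40,85.5)
a=ctrl.capture('wrist')
save('pics/w6.png',a,1.5)
E
```

```text
pos [411.9  20.1 183.9] ax 85.45 shift now [ -1.3  24.5 143.8] turn about tool z -0.05 shift after turn [ -1.3  24.5 143.8] len 145.9
```

View pics/w6.png

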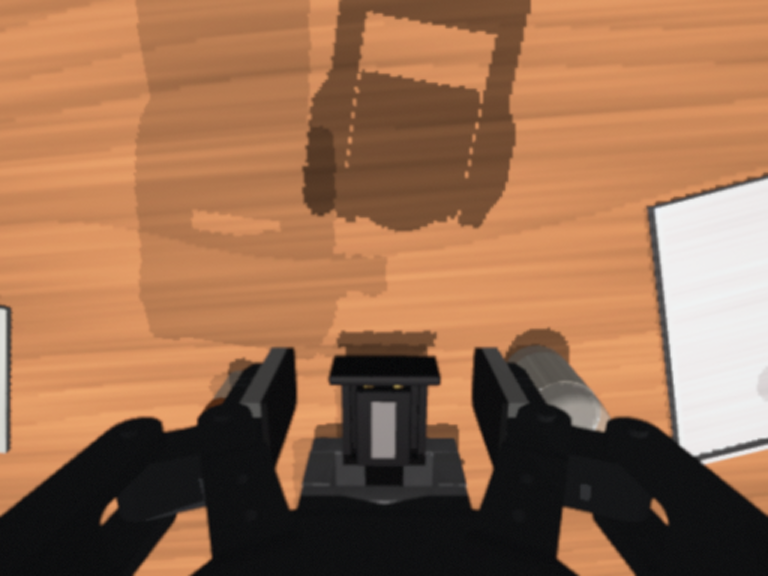

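The pack lies flat in the pocket, with its strip at (383,430). Next I'll shut the fingers, go down in front of the plate and push.

Call:
{"fn": "play_rows", "kwargs": {
  "motion": [
    [[0, 0, 25], [0, 0, 0]],
    [[0, 0, 35], [0, 0, 0]],
    [[0, 0, 35], [0, 0, 0]],
    [[0, 0, 35], [0, 0, 0]],
    [[0, 0, 20], [0, 0, 0]],
    [[0, 0, 0], [0, 0, 0]],
    [[0, 15, 0], [0, 0, 0]],
    [[0, 15, 0], [0, 0, 0]],
    [[0, 10, 0], [0, 0, 0]],
    [[0, 8, 0], [0, 0, 0]],
    [[0, 8, 0], [0, 0, 0]],
    [[0, 8, 0], [0, 0, 0]],
    [[0, 0, 0], [0, 0, 0]]
  ],
  "fingers": 0
}}

```text
time_s: 15.82
eef_pos: [481.3, 13.9, 34.3]
ee_rot: [0.0, 0.735, 0.678, 0.0]
force: [-1.2, 0.5, 0.8]
grip_width: -0.001
```

Call:
{"fn": "play_rows", "kwargs": {
  "motion": [
    [[0, 6, 0], [0, 0, 0]],
    [[0, 6, 0], [0, 0, 0]],
    [[0, 6, 0], [0, 0, 0]],
    [[0, 6, 0], [0, 0, 0]],
    [[0, 6, 0], [0, 0, 0]],
    [[0, 6, 0], [0, 0, 0]],
    [[0, 6, 0], [0, 0, 0]],
    [[0, 5, 0], [0, 0, 0]],
    [[0, 3, 0], [0, 0, 0]],
    [[0, 0, 0], [0, 0, 0]],
    [[0, 0, 0], [0, 0, 0]]
  ]
}}

```text
time_s: 16.73
eef_pos: [529.9, 10.0, 33.7]
ee_rot: [0.0, 0.735, 0.678, 0.0]
force: [-1.8, -0.4, 0.8]
grip_width: -0.004
```

Call:
{"fn": "play_rows", "kwargs": {
  "motion": [
    [[0, 4, 0], [0, 0, 0]],
    [[0, 4, 0], [0, 0, 0]],
    [[0, 3, 0], [0, 0, 0]],
    [[0, 2, 0], [0, 0, 0]],
    [[0, 0, 0], [0, 0, 0]],
    [[0, 0, 0], [0, 0, 0]]
  ]
}}

```text
time_s: 17.23
eef_pos: [543.3, 9.0, 33.9]
ee_rot: [0.0, 0.735, 0.678, 0.0]
force: [0.4, -0.2, -0.8]
grip_width: -0.001
```

Call:
{"fn": "play_rows", "kwargs": {
  "motion": [
    [[0, 1, 0], [0, 0, 0]],
    [[0, 1, 0], [0, 0, 0]],
    [[0, 1, 0], [0, 0, 0]],
    [[0, 0, 0], [0, 0, 0]],
    [[0, 0, 0], [0, 0, 0]]
  ]
}}

```text
time_s: 17.65
eef_pos: [545.8, 8.8, 33.9]
ee_rot: [0.0, 0.735, 0.678, 0.0]
force: [-1.1, 0.5, 1.4]
grip_width: -0.001
```

Call:
{"fn": "play_rows", "kwargs": {
  "motion": [
    [[0, 1, 0], [0, 0, 0]],
    [[0, 1, 0], [0, 0, 0]],
    [[0, 0.5, 0], [0, 0, 0]],
    [[0, 0, 0], [0, 0, 0]],
    [[0, 0, 0], [0, 0, 0]]
  ]
}}

```text
time_s: 18.07
eef_pos: [548.3, 8.6, 33.8]
ee_rot: [0.0, 0.735, 0.678, 0.0]
force: [-2.2, 0.9, 1.4]
grip_width: -0.001
```

```bash
python3 - <<'E'
from h import *
print(ctrl.sense()['force'],ctrl.sense()['eef_pos'])
a=ctrl.capture('side')[150:240,240:330]; b=ctrl.capture('wrist')[150:384,100:400]
a=cv2.resize(a,None,fx=4,fy=4,interpolation=cv2.INTER_CUBIC); b=cv2.resize(b,None,fx=1.4,fy=1.4); b=np.pad(b,((0,a.shape[0]-b.shape[0]),(0,0),(0,0)))
save('pics/s7.png',np.hstack([a,b]))
E
```

```text
[-2.17529054  0.94797277  1.43972524] [548.33612116   8.59303719  33.78222915]
```

View pics/s7.png

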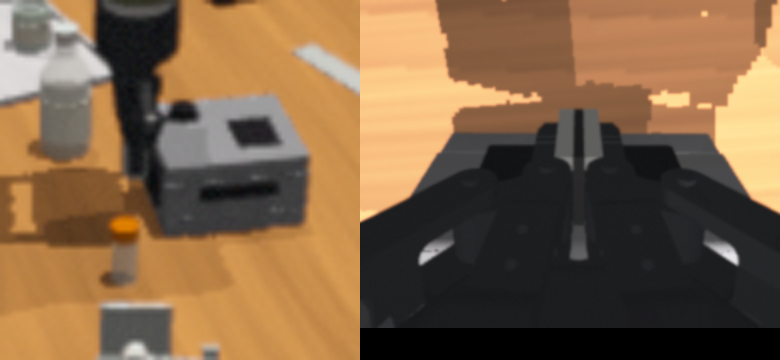

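The tray looks nearly shut. I'll push on until the force rises.

Call:
{"fn": "play_rows", "kwargs": {
  "motion": [
    [[0, 1, 0], [0, 0, 0]],
    [[0, 1, 0], [0, 0, 0]],
    [[0, 0, 0], [0, 0, 0]],
    [[0, 0, 0], [0, 0, 0]]
  ]
}}

```text
time_s: 18.5
eef_pos: [549.6, 8.5, 33.8]
ee_rot: [-0.001, 0.735, 0.678, -0.001]
force: [-7.0, -0.5, 5.2]
grip_width: 0.001
```

Call:
{"fn": "play_rows", "kwargs": {
  "motion": [
    [[0, 1, 0], [0, 0, 0]],
    [[0, 1, 0], [0, 0, 0]],
    [[0, 0, 0], [0, 0, 0]],
    [[0, 0, 0], [0, 0, 0]]
  ]
}}

```text
time_s: 18.83
eef_pos: [549.7, 8.6, 33.7]
ee_rot: [-0.003, 0.735, 0.678, -0.002]
force: [-17.6, -0.3, 12.9]
grip_width: -0.001
```

Call:
{"fn": "play_rows", "kwargs": {
  "motion": [
    [[0, 1, 0], [0, 0, 0]],
    [[0, 1, 0], [0, 0, 0]],
    [[0, 0, 0], [0, 0, 0]],
    [[0, 0, 0], [0, 0, 0]]
  ]
}}

```text
time_s: 19.17
eef_pos: [549.8, 8.6, 33.6]
ee_rot: [-0.004, 0.734, 0.679, -0.004]
force: [-28.4, -1.0, 21.4]
grip_width: -0.0
```

Call:
{"fn": "play_rows", "kwargs": {
  "motion": [
    [[0, -3, 0], [0, 0, 0]],
    [[0, -3, 0], [0, 0, 0]],
    [[0, -4, 0], [0, 0, 0]],
    [[0, -10, 0], [0, 0, 0]],
    [[0, -25, 0], [0, 0, 0]],
    [[0, -35, 0], [0, 0, 0]],
    [[0, -35, 0], [0, 0, 0]],
    [[0, 0, -25], [0, 0, 0]],
    [[0, 0, -35], [0, 0, 0]],
    [[0, 0, -35], [0, 0, 0]],
    [[0, 0, -35], [0, 0, 0]],
    [[0, 0, -20], [0, 0, 0]],
    [[0, 0, 0], [0, 0, 0]]
  ]
}}

```text
time_s: 20.25
eef_pos: [441.8, 16.9, 188.1]
ee_rot: [0.004, 0.735, 0.678, 0.003]
force: [0.2, -0.9, 0.0]
grip_width: -0.0
```

```bash
python3 - <<'E'
from h import *
s=ctrl.sense(); print(s['eef_pos'],s['force'])
a=ctrl.capture('wrist'); b=ctrl.capture('top')
cr=b[120:210,190:300]; 
u=cv2.resize(a[200:384,120:400],None,fx=1.5,fy=1.5); v=cv2.resize(cr,None,fx=3.2,fy=3.2,interpolation=cv2.INTER_CUBIC)
h=max(u.shape[0],v.shape[0]); pad=lambda x:np.pad(x,((0,h-x.shape[0]),(0,0),(0,0)))
row1=np.hstack([pad(u),pad(v)])
# row2: trigger from top + side
t=cv2.resize(b[165:255,325:395],None,fx=3.2,fy=3.2,interpolation=cv2.INTER_CUBIC); sd=cv2.resize(ctrl.capture('side')[215:280,250:320],None,fx=4,fy=4,interpolation=cv2.INTER_CUBIC)
h=max(t.shape[0],sd.shape[0]); row2=np.hstack([pad(t),pad(sd)])
row2=np.pad(row2,((0,0),(0,max(0,row1.shape[1]-row2.shape[1])),(0,0)))
print(u.shape,v.shape,t.shape,sd.shape); save('pics/chk.png',np.vstack([row1,row2]))
for n in('logger','tray_face','tray_pocket'):
  for c in('top','wrist'):
    print(n,c,[(round(d['p'],2),atz(c,np.array(d['position'])*[512,384],40,s).round()) for d in ctrl.spot_in(c,n)[:2]])
for c in('top','side'):
    print('roller',c,[(round(d['p'],2),(np.array(d['position'])*[512,384]).round(1)) for d in ctrl.spot_in(c,'roller_top')[:2]])
E
```

```text
[441.83560903  16.90841354 188.06034417] [ 0.22192086 -0.92003521  0.03540384]
(276, 420, 3) (288, 352, 3) (288, 224, 3) (260, 280, 3)
logger top [(0.87, array([642., -14.,  40.]))]
logger wrist [(0.57, array([605.,  -1.,  40.])), (0.51, array([501., -99.,  40.]))]
tray_face top [(0.67, array([636., -13.,  40.]))]
tray_face wrist []
tray_pocket top [(0.23, array([472., 300.,  40.]))]
tray_pocket wrist []
roller top [(0.7, array([119.6, 221.9])), (0.53, array([364. , 211.8]))]
roller side [(0.48, array([273. , 239.6]))]
```

View pics/chk.png

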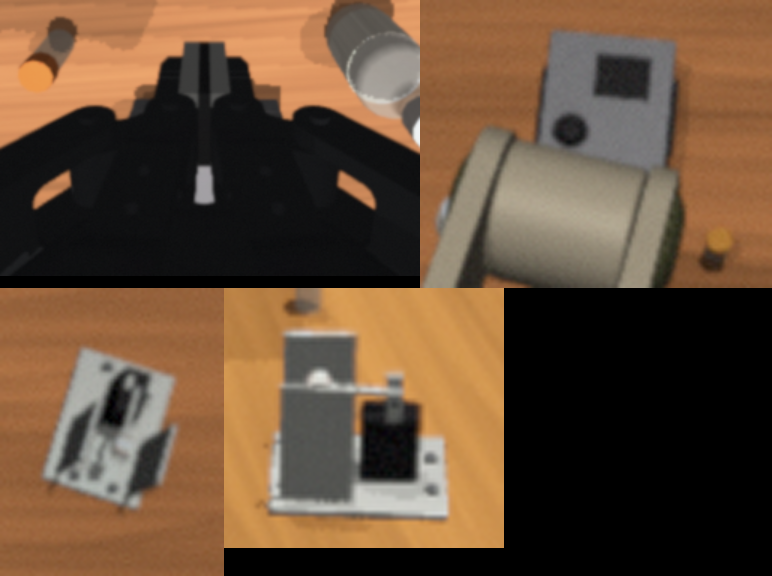

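I'll confirm numerically that the tray is shut and locate the roller.

```bash
python3 - <<'E'
from h import *
s=ctrl.sense()
L=np.array([628,2.5]); a=np.radians(-4.5)
R=np.array([[np.cos(a),-np.sin(a)],[np.sin(a),np.cos(a)]])
w=lambda x,y,z: np.append(L+R@[x,y],z)
for n,X in dict(shutplate_L=w(-73,-37,55),shutplate_R=w(-73,37,55),shut_L21=w(-73,-37,21),caseL0=w(-65,-58,0),caseR0=w(-65,58,0),caseL74=w(-65,-58,74),caseR74=w(-65,58,74),outL=w(-148,-37,55),outR=w(-148,37,55)).items():
    print(n,((proj('wrist',X,s)[0]-[120,200])*1.5).round())
for z in (84,90): print(z,[atz('top',u,z).round(1) for u in [(362.5,215.5),(364,211.8)]],atz('side',(273.8,238.5),z).round(1))
print(tri(ray('top',(362.5,215.5)),ray('side',(273.8,238.5))))
go(445,-317,150)
E
```

```text
shutplate_L [150. 137.]
shutplate_R [259. 137.]
shut_L21 [155. 110.]
caseL0 [132. 104.]
caseR0 [277. 104.]
caseL74 [114. 165.]
caseR74 [294. 165.]
outL [146.  34.]
outR [263.  34.]
84 [array([ 444.7, -316.1,   84. ]), array([ 455.1, -320.6,   84. ])] [ 448.7 -315.9   84. ]
90 [array([ 443.8, -314.5,   90. ]), array([ 454.2, -319. ,   90. ])] [ 446.3 -323.6   90. ]
(array([ 446.61669004, -316.39338337,   84.23754172]), np.float64(3.8210848137663427))
pos [439.5  17.3 183.5] ax 85.42 shift now [-332.8   32.2   33.4] turn about tool z 0 shift after turn [-332.8   32.2   33.4] len 336.1
```

The tray is shut: with it out, the plate would show at row 34, and only wood shows there. Next is the trip switch, with the jaws aligned along its x so the fingers clear the cheeks.

Call:
{"fn": "play_rows", "kwargs": {
  "motion": [
    [[-23.3, 3.2, 0], [0, 0, 0]],
    [[-33, 3.2, 0], [0, 0, 0]],
    [[-36, 3.2, 0], [0, 0, 0]],
    [[-36, 3.2, 0], [0, 0, 0]],
    [[-36, 3.2, 0], [0, 0, 0]],
    [[-36, 3.2, 0], [0, 0, 0]],
    [[-36, 3.2, 0], [0, 0, 0]],
    [[-36, 3.2, 0], [0, 0, 0]],
    [[-36, 3.2, 0], [0, 0, 0]],
    [[-24.5, 3.4, 0], [0, 0, 0]],
    [[0, 0, 0], [0, 0, 0]]
  ]
}}

```text
time_s: 21.72
eef_pos: [444.6, -321.1, 183.1]
ee_rot: [0.0, 0.736, 0.677, -0.0]
force: [0.3, 0.1, -0.0]
grip_width: -0.002
```

Call:
{"fn": "play_rows", "kwargs": {
  "motion": [
    [[0, 0, 0], [0, 0, 6.9]],
    [[0, 0, 0], [0, 0, 6.9]],
    [[0, 0, 0], [0, 0, 6.9]],
    [[0, 0, 0], [0, 0, 6.9]],
    [[0, 0, 0], [0, 0, 6.9]],
    [[0, 0, 0], [0, 0, 6.9]],
    [[0, 0, 0], [0, 0, 6.9]],
    [[0, 0, 0], [0, 0, 6.9]],
    [[0, 0, 0], [0, 0, 6.9]],
    [[0, 0, 0], [0, 0, 6.9]],
    [[0, 0, 0], [0, 0, 6.9]],
    [[0, 0, 0], [0, 0, 6.9]],
    [[0, 0, 0], [0, 0, 6.9]],
    [[0, 0, 0], [0, 0, 6.9]],
    [[0, 0, 0], [0, 0, 6.8]],
    [[0, 0, 0], [0, 0, 0]],
    [[0, 0, 0], [0, 0, 0]]
  ]
}}

```text
time_s: 23.13
eef_pos: [445.2, -316.6, 183.7]
ee_rot: [-0.0, 0.988, -0.154, -0.0]
force: [0.6, 0.6, 0.0]
grip_width: 0.002
```

```bash
python3 - <<'E'
from h import *
s=ctrl.sense(); print(s['ee_rot'],s['joints'].round(2) if hasattr(s['joints'],'round') else s['joints'])
im=ctrl.capture('wrist'); save('pics/x1.png',im,1.5); ctrl.capture('top')
for c in('wrist','top'):
  for n in('roller_top','trigger'):
    print(c,n,[(round(d['p'],2),(np.array(d['position'])*[512,384]).round(1),atz(c,np.array(d['position'])*[512,384],86,s).round(1)) for d in ctrl.spot_in(c,n)[:3]])
for X in ([446.6,-316.4,86],[446.6,-316.4,93]): print('pred px',proj('wrist',X,s).round(1))
hsv=cv2.cvtColor(im,cv2.COLOR_RGB2HSV); m=((hsv[...,1]<40)&(hsv[...,2]>200)).astype(np.uint8)
n,l,st,ce=cv2.connectedComponentsWithStats(m)
for i in range(1,n):
    if st[i,4]>15: print(st[i],ce[i].round(1),atz('wrist',ce[i],86,s).round(1))
go(446.6,-316.4,110,-18)
E
```

```text
[-1.32653170e-04  9.88016882e-01 -1.54345751e-01 -1.15281167e-04] [-0.83  0.4   1.5   0.    1.24 -0.52]
wrist roller_top [(0.57, array([274.6, 191.5]), array([ 459. , -322.8,   86. ]))]
wrist trigger [(0.75, array([279.4, 174.6]), array([ 466.8, -310.4,   86. ]))]
top roller_top [(0.52, array([246.7, 176.9]), array([550.5,   6.1,  86. ]))]
top trigger [(0.45, array([348.5, 188.8]), array([ 519.4, -279.9,   86. ]))]
pred px [[257.7 188.8]]
pred px [[257.7 191.2]]
[ 240  127  114   83 3701] [310.7 157.5] [ 494.4 -304.6   86. ]
[270 171  22  15 201] [278.9 179.3] [ 465.3 -314.    86. ]
[230 179  23  19 212] [243.  189.8] [ 435.  -313.6   86. ]
[324 178  15   7  99] [330.9 180.8] [ 505.1 -328.1   86. ]
[230 201   5   8  33] [231.6 204.2] [ 422.  -322.5   86. ]
[283 238  14   4  48] [289.5 239.4] [ 458.9 -367.7   86. ]
pos [ 445.1 -316.9  183.8] ax -17.91 shift now [ 1.2 -1.  73.8] turn about tool z 0.09 shift after turn [ 1.2 -1.  73.8] len 73.8
```

The top and side rays agree on the roller at about (446.6, -316.4) to within 4 mm, and the fingertips tolerate that. The picture limit is reached, so I'll press in small steps using z and force.

Call:
{"fn": "play_rows", "kwargs": {
  "motion": [
    [[1.2, -1, 20], [0, 0, 0]],
    [[0, 0, 30], [0, 0, 0]],
    [[0, 0, 20], [0, 0, 0]],
    [[0, 0, 10], [0, 0, 0]],
    [[0, 0, 6], [0, 0, 0]],
    [[0, 0, 0], [0, 0, 0]],
    [[0, 0, 0], [0, 0, 0]],
    [[0, 0, 0], [0, 0, 0]]
  ]
}}

```text
time_s: 24.1
eef_pos: [447.1, -316.9, 99.0]
ee_rot: [0.001, 0.988, -0.156, 0.001]
force: [-0.5, 0.5, 0.2]
grip_width: 0.001
```

Call:
{"fn": "play_rows", "kwargs": {
  "motion": [
    [[0, 0, 2], [0, 0, 0]],
    [[0, 0, 2], [0, 0, 0]],
    [[0, 0, 2], [0, 0, 0]],
    [[0, 0, 2], [0, 0, 0]],
    [[0, 0, 1], [0, 0, 0]],
    [[0, 0, 0], [0, 0, 0]],
    [[0, 0, 0], [0, 0, 0]],
    [[0, 0, 0], [0, 0, 0]]
  ]
}}

```text
time_s: 24.77
eef_pos: [446.6, -316.4, 88.9]
ee_rot: [0.0, 0.988, -0.156, -0.0]
force: [-2.1, 0.7, 2.1]
grip_width: -0.002
```

Call:
{"fn": "play_rows", "kwargs": {
  "motion": [
    [[0, 0, 1], [0, 0, 0]],
    [[0, 0, 1], [0, 0, 0]],
    [[0, 0, 1], [0, 0, 0]],
    [[0, 0, 0], [0, 0, 0]],
    [[0, 0, 0], [0, 0, 0]]
  ]
}}

```text
time_s: 25.18
eef_pos: [446.6, -316.4, 85.6]
ee_rot: [-0.0, 0.988, -0.156, 0.0]
force: [-2.3, 0.2, 2.3]
grip_width: -0.002
```

```bash
python3 - <<'E'
from h import *
F=[]
for i in range(6):
    ctrl.capture('side'); s=ctrl.sense(); F.append([s['force'][2],s['eef_pos'][2]])
print(np.round(F,2))
print([(round(d['p'],2),(np.array(d['position'])*[512,384]).round(1)) for d in ctrl.spot_in('side','roller_top')[:3]])
E
```

```text
[[ 1.78 85.67]
 [ 1.43 85.7 ]
 [ 1.8  85.7 ]
 [ 1.65 85.72]
 [ 1.8  85.75]
 [ 1.64 85.77]]
[]
```

Contact is confirmed (about 1.7 N at 7.3 mm down). I'll go on to about 11 mm.

Call:
{"fn": "play_rows", "kwargs": {
  "motion": [
    [[0, 0, 1], [0, 0, 0]],
    [[0, 0, 1], [0, 0, 0]],
    [[0, 0, 1], [0, 0, 0]],
    [[0, 0, 0.7], [0, 0, 0]],
    [[0, 0, 0], [0, 0, 0]],
    [[0, 0, 0], [0, 0, 0]],
    [[0, 0, 0], [0, 0, 0]]
  ]
}}

```text
time_s: 26.12
eef_pos: [446.6, -316.4, 82.1]
ee_rot: [-0.0, 0.988, -0.156, -0.0]
force: [-2.4, 0.6, 3.5]
grip_width: 0.0
```

```bash
python3 - <<'E'
from h import *
F=[]
for i in range(6):
    ctrl.capture('side'); s=ctrl.sense(); F.append([*s['force'],s['eef_pos'][2]])
print(np.round(F,2))
E
```

```text
[[-2.87  1.21  3.23 82.11]
 [-2.69  0.19  2.68 82.13]
 [-2.22  0.46  2.87 82.1 ]
 [-2.55  0.7   3.66 82.13]
 [-2.7   1.21  3.21 82.09]
 [-2.51  1.16  3.57 82.11]]
```

The sideways force (-2.6 N in x) means the finger's edge sits on the roller's outer slope, so the roller lies farther towards the pivot. I'll lift, shift 12 mm along the tool's +x and press again.

Call:
{"fn": "play_rows", "kwargs": {
  "motion": [
    [[0, 0, -4], [0, 0, 0]],
    [[0, 0, -6], [0, 0, 0]],
    [[0, 0, -7], [0, 0, 0]],
    [[6, 0, 0], [0, 0, 0]],
    [[6, 0, 0], [0, 0, 0]],
    [[0, 0, 0], [0, 0, 0]],
    [[0, 0, 0], [0, 0, 0]],
    [[0, 0, 0], [0, 0, 0]]
  ]
}}

```text
time_s: 27.08
eef_pos: [457.9, -319.9, 98.7]
ee_rot: [-0.0, 0.988, -0.156, -0.0]
force: [-0.0, -0.0, -0.5]
grip_width: -0.004
```

Call:
{"fn": "play_rows", "kwargs": {
  "motion": [
    [[0, 0, 3], [0, 0, 0]],
    [[0, 0, 3], [0, 0, 0]],
    [[0, 0, 3], [0, 0, 0]],
    [[0, 0, 2], [0, 0, 0]],
    [[0, 0, 0], [0, 0, 0]],
    [[0, 0, 0], [0, 0, 0]],
    [[0, 0, 0], [0, 0, 0]]
  ]
}}

```text
time_s: 27.67
eef_pos: [458.0, -320.1, 88.2]
ee_rot: [0.0, 0.988, -0.156, 0.0]
force: [-0.2, 0.4, 3.5]
grip_width: 0.0
```

The force is now purely vertical (3.5 N). I'll press on to z≈82.

Call:
{"fn": "play_rows", "kwargs": {
  "motion": [
    [[0, 0, 1.5], [0, 0, 0]],
    [[0, 0, 1.5], [0, 0, 0]],
    [[0, 0, 1], [0, 0, 0]],
    [[0, 0, 1], [0, 0, 0]],
    [[0, 0, 1], [0, 0, 0]],
    [[0, 0, 0], [0, 0, 0]],
    [[0, 0, 0], [0, 0, 0]],
    [[0, 0, 0], [0, 0, 0]],
    [[0, 0, 0], [0, 0, 0]]
  ]
}}

```text
time_s: 28.42
eef_pos: [458.0, -320.2, 82.1]
ee_rot: [0.0, 0.988, -0.156, 0.0]
force: [-1.2, -0.3, 2.6]
grip_width: 0.002
```

```bash
python3 - <<'E'
from h import *
F=[]
for i in range(5):
    ctrl.capture('side'); s=ctrl.sense(); F.append([*s['force'],s['eef_pos'][2]])
print(np.round(F,2))
E
```

```text
[[-2.050e+00  2.000e-02  2.870e+00  8.213e+01]
 [-1.290e+00  2.000e-02  3.000e+00  8.214e+01]
 [-1.890e+00  9.100e-01  2.820e+00  8.214e+01]
 [-1.100e+00 -2.100e-01  4.170e+00  8.213e+01]
 [-1.060e+00 -5.000e-01  2.950e+00  8.212e+01]]
```

Call:
{"fn": "play_rows", "kwargs": {
  "motion": [
    [[0, 0, 0.8], [0, 0, 0]],
    [[0, 0, 0], [0, 0, 0]],
    [[0, 0, 0], [0, 0, 0]],
    [[0, 0, 0], [0, 0, 0]]
  ]
}}

```text
time_s: 29.0
eef_pos: [458.0, -320.1, 81.3]
ee_rot: [0.0, 0.988, -0.156, 0.0]
force: [-0.6, 0.1, 3.0]
grip_width: -0.0
```

Call:
{"fn": "play_rows", "kwargs": {
  "motion": [
    [[0, 0, -4], [0, 0, 0]],
    [[0, 0, -8], [0, 0, 0]],
    [[0, 0, -20], [0, 0, 0]],
    [[0, 0, -35], [0, 0, 0]],
    [[0, 0, -35], [0, 0, 0]],
    [[0, 0, -35], [0, 0, 0]],
    [[-35, 0, 0], [0, 0, 0]],
    [[-35, 0, 0], [0, 0, 0]],
    [[-30, 0, 0], [0, 0, 0]],
    [[-20, 0, 0], [0, 0, 0]],
    [[0, 0, 0], [0, 0, 0]],
    [[0, 0, 0], [0, 0, 0]],
    [[0, 0, 0], [0, 0, 0]]
  ]
}}

```text
time_s: 30.08
eef_pos: [344.4, -283.4, 218.8]
ee_rot: [0.0, 0.988, -0.156, 0.0]
force: [1.1, -0.1, 0.9]
grip_width: 0.003
```

```bash
python3 - <<'E'
from h import *
print(ctrl.sense()['eef_pos'],ctrl.sense()['time_s'],ctrl.sense()['force'])
t0=cv2.imread('pics/top0.png'); b=ctrl.capture('top'); save('pics/top9.png',b,1.5); t1=cv2.imread('pics/top9.png')
s0=cv2.imread('pics/side0.png'); save('pics/side9.png',ctrl.capture('side'),1.5); s1=cv2.imread('pics/side9.png')
for n,A,B,(x0,y0,x1,y1) in [('logger front/tray way',t0,t1,(330,190,415,310)),('bottle',t0,t1,(285,265,325,312)),('vial',t0,t1,(412,282,438,310)),('jar',t0,t1,(182,260,218,298)),('tin',t0,t1,(160,318,202,358)),('lever side',s0,s1,(390,335,465,410)),('logger side',s0,s1,(405,255,480,315))]:
    d=cv2.absdiff(A[y0:y1,x0:x1],B[y0:y1,x0:x1]).max(2); print(n,'mean diff',d.mean().round(1),'share>50',(d>50).mean().round(3))
for n,z in dict(bottle=100,vial=50,jar=60,tin=24,tray_pocket=26).items(): print(n,[(round(d['p'],2),(np.array(d['position'])*[512,384]).round(0)) for d in ctrl.spot_in('top',n)[:1]])
E
```

```text
[ 344.35111867 -283.38340893  218.75029684] 30.0833 [ 1.11012868 -0.07082243  0.93871339]
logger front/tray way mean diff 2.9 share>50 0.0
bottle mean diff 2.8 share>50 0.0
vial mean diff 2.8 share>50 0.0
jar mean diff 2.7 share>50 0.0
tin mean diff 3.3 share>50 0.0
lever side mean diff 2.0 share>50 0.0
logger side mean diff 1.9 share>50 0.0
bottle [(0.76, array([205., 192.]))]
vial []
jar [(0.66, array([127., 185.]))]
tin [(0.71, array([358., 204.]))]
tray_pocket [(0.59, array([249., 177.]))]
```

The picture differences show the logger is back to its original look, so the tray is shut. The lever is up, and the tin, jar, bottle and vial haven't moved.

```bash
python3 -c "
from rig import ctrl
print(ctrl.finish_job())"
```

```text
the job is handed in; nothing more can be done
None
```

The whole sequence is done and handed in at about 30 s on the robot's clock; no verdict was reported.

- **Release:** I pressed the button about 8 mm and the tray sprang out, which the next picture confirmed.
- **Pack:** I laid it in the pocket and let go. A picture showed it flat and centred, with its long side along the slide.
- **Latching:** I pushed the tray to its end stop at about 28 N in x. It stayed shut when I backed off.
- **Trip switch:** The first press met the roller off-centre, with a sideways force of about 2.6 N, so it may have stopped just short of the click. I shifted 12 mm and pressed again, with the force now mostly vertical, until the tip was about 11.7 mm down. The force fell from 3.5 N to about 3 N on the way, which fits the click. By the tip's height this is short of the 14 mm overtravel mark.

**Last checks:** Comparing the top and side pictures before and after showed no visible change. The tray looks shut, the lever is up, and the tin, jar, bottle and vial are where they were.

**What I couldn't confirm:**
- The latch and the click are inferred from force, height and these comparisons, since neither joint can be read directly.
- The pack can't be seen once the tray is shut.
- The networks missed the vial and misplaced the tin and pocket in the last top picture, so I relied on the comparison instead.

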